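Mark the finished job: turn over the status paddle on the cobbler's job stand

TASK

One of the two job stands on the cobbler's bench holds the wooden shoe last; that job is done. With the fingertips push that stand's hinged metal paddle right over its pivot, from left to right as the robot sees it, and press it down level on the right so that its shoe-sole emblem faces up, then move clear. Leave the other paddle as it is, and do not knock, lift or move the last or anything else.

Things in the scene. Friction and masses are not known exactly. Their poses are not given: they have to be found in the camera images.
- last: Child's wooden shoe last on a black rubber sole, 164 mm long, 54 mm wide, 88 mm tall, standing loose in the bed of its stand (stand A), toe towards the robot. Origin at the centre of its underside, on the board.
- stand_a: Stand A, fixed. Its bed holds the shoe last: the job. It may be the left or the right one. Origin on the table straight under the middle of the hinge; +x away from the robot to the bed, +y left, z up. Hinge axis along x, 65 mm up, on two 26 mm wide cheeks at x = +-32 mm (8 mm thick, 72 mm high). Below it a foot 46 mm wide, 12 mm thick. Bed: 12 mm board, x 50 to 240, y -50 to 50 mm, 8 mm rims.
- paddle_a (a joint): Hinge of stand A's aluminium paddle (plate 46 mm wide along the hinge, 5 mm thick). 0: level towards the stand's +y (left, seen from the robot), blank face up; pi/2: upright; 3.14 (end stop): turned over, level towards -y, shoe-sole emblem up. Stiff: 0.06 N m of friction, paddle 80 g; it stays wherever it is left. Level, the plate spans 62.5 to 67.5 mm above the table. Starts between 0 and 0.4.
- edge_a (a point): Middle of the rounded rim along the free edge of stand A's paddle: a rod 10 mm thick, 46 mm long (along the hinge), its centre 68 mm from the hinge axis. While the joint reads 0 it overhangs the foot by 45 mm, with 60 mm of free air below it down to the table, so that a slanted fingertip fits under it.
- stand_b: Stand B, fixed. Its bed holds two wooden heel blocks. Origin on the table straight under the middle of the hinge; +x away from the robot to the bed, +y left, z up. Hinge axis along x, 65 mm up, on two 26 mm wide cheeks at x = +-32 mm (8 mm thick, 72 mm high). Below it a foot 46 mm wide, 12 mm thick. Bed: 12 mm board, x 50 to 240, y -50 to 50 mm, 8 mm rims.
- paddle_b (a joint): Hinge of stand B's aluminium paddle (plate 46 mm wide along the hinge, 5 mm thick). 0: level towards the stand's +y (left, seen from the robot), blank face up; pi/2: upright; 3.14 (end stop): turned over, level towards -y, shoe-sole emblem up. Stiff: 0.06 N m of friction, paddle 80 g; it stays wherever it is left. Level, the plate spans 62.5 to 67.5 mm above the table. Starts between 0 and 0.15; must stay there.
- edge_b (a point): Middle of the rounded rim along the free edge of stand B's paddle: a rod 10 mm thick, 46 mm long (along the hinge), its centre 68 mm from the hinge axis. While the joint reads 0 it overhangs the foot by 45 mm, with 60 mm of free air below it down to the table, so that a slanted fingertip fits under it.
- heel_1: One of two heel blocks in stand B's bed, 55 x 30 x 34 mm; origin under its centre.
- heel_2: The other heel block in stand B's bed, the same size.
- wax_tin: Round flat tin on the table between the stands, 74 mm across, 26 mm high; origin under its centre.
- hammer: Hammer lying to the right of the stands; leave alone.
- glue_jar: Glue jar, 72 mm across, 100 mm high, to the left of the stands; origin under its centre.
- thread_spool: Thread spool, 48 mm across, 60 mm high, to the left of the stands; origin under its centre.
Things that resemble listed ones, but are neither listed nor needed, are in the scene too. Leave any orange, purple or turquoise look-alike of the last alone.

How it is judged:
By the outcome, as a careful person would: the job done as asked, in the order asked, and still so for the second after the job is handed in, with the robot touching nothing.
It also fails if it takes over 38 s, if anything falls off the work surface, if the arm or the gripper's body presses on something with over 40 N, if the wrist force passes 120 N, or if a joint passes its speed limit or range.

ROBOT

A 7-joint arm with a two-finger parallel gripper is mounted at the origin on the work surface. World frame = base frame: x ahead of the robot, y to its left, z up, the work surface at z = 0. Lengths are in m, angles in rad, forces in N, time in s.
With the tool pointing down it reaches from about 0.425 to 0.925 m from the base axis. Payload 6.8 kg.
Tool frame: the origin (TCP) lies on the front face of the gripper's body, between the roots of the fingers; the fingertips stand 73 mm ahead of it and the grasp point (between the pads) lies 54 mm ahead of it (env.nose_length is the distance from the TCP to the fingertips, in m); z points along the fingers, y is the direction in which the jaws open and shut (so a half turn about z gives the same grasp; the last joint's range is limited). The gripper opens to 85 mm and grips with 20 to 120 N. Pads are 22 mm wide; open, the fingers measure 114 mm over their backs; the gripper's body (76 mm by 85 mm) begins 54 mm behind the grasp point. The pads swing forward as they close: fully open they stand 13 mm farther back than shut.
Start: joints at [-1.28, 0.477, 0.022, 1.555, -0.011, 1.109, -0.083], TCP at [0.262, 0.622, 0.304] pointing down, gripper open.
Joint ranges: [-2.96, 2.96], [-0.34, 2.1], [-1.41, 1.46], [0.24, 2.44], [-1.37, 4.51], [0.17, 1.92], [-2.96, 2.96]. Speed limits (rad/s): [2.39, 2.39, 3.14, 3.14, 3.14, 3.14, 3.14].

INTERFACE

Orientations are given as a unit quaternion [w, x, y, z].
In Python, from cell import env, kin, camera, calibration, job gives the robot as it stands. The module is installed in compiled form; this text tells all that it offers. Calls block until the motion is done:
- env.reach(position, orientation): joint-space move of the TCP to a pose.
- env.movel(position, velocity=0.15, rot=None, stop_force=None): straight line of the TCP; rot=None keeps the orientation; velocity is the mean speed in m/s. With stop_force (N) it stops when the force on the tool has changed by that much, and returns True; else False.
- env.goto_joints(angles): joint-space move.
- env.grip(opening, f_grip=None): finger opening in m; f_grip is the grip in N (None keeps the last); returns when the fingers have stopped.
- env.dwell(seconds).
- kin.inverse_kinematics(position, orientation): joint angles nearest the present ones, or None.
- env.get_state(): the state.
- camera(name): name is "side" or "top"; returns (picture, depth): 400x640x3 uint8, blue, green, red; 400x640 float32, m along the optical axis (not along the pixel's ray), 0 where there is no reading.
- calibration(name): a dict with "fx", "fy", "cx", "cy" (pixels), "rvec" (rotation vector, rad) and "tvec" (3), from world to camera coordinates, as OpenCV has them. Camera axes: x right, y down, z forward; pixel columns grow to the right and rows downward; lengths in m; the calibration is good to about 2 mm. A picture is of the moment at which its call begins. calibration takes no time and is no camera call.
A pose or a line that the arm cannot do raises env.PlanningError and nothing moves.
- job.job_done(): hands the job in, once; it reports no verdict.
The state is a dict: "time": time; "qpos": joint angles; "joint_velocities": joint speeds; "joint_torque": joint torques, N m; "tcp_pos": TCP position; "orientation": TCP orientation; "force": force on the tool from outside, world axes, zero at the start; "torque": the same for the moment, N m; "opening": finger opening in m.
Only numpy, scipy, OpenCV 4.12 (cv2) and the standard library are available. Lean on these libraries where they do the work, as an engineer would, in place of code of your own. Each camera call takes 0.05 s, during which the arm holds its last target. There are 200 camera calls.

## Working session

There is one attempt and no reset: what is moved stays moved. The work goes in short steps, each a Python script; the robot and the scene stay as the last script left them, time stands still between calls to the robot, and variables do not carry over. Pictures are saved under pics/ and viewed, about 8 in all and at most 12, crops included, and the job is handed in when it is done.

```bash
mkdir -p pics; ls
cat > h.py <<'E'
import numpy as np, cv2
from cell import env, kin, camera, calibration, job
def cloud(name):
    im,d=camera(name); c=calibration(name); R=cv2.Rodrigues(np.array(c['rvec'],float))[0]; t=np.array(c['tvec'],float).ravel()
    v,u=np.mgrid[:400,:640]
    P=np.stack([(u-c['cx'])/c['fx']*d,(v-c['cy'])/c['fy']*d,d],-1)
    W=(P-t)@R; W[d==0]=np.nan
    return im,W
E
python3 - <<'E'
from h import *
for n in('top','side'):
    im,W=cloud(n); cv2.imwrite(f'pics/{n}0.png',im); np.save(f'{n}0.npy',W)
    c=calibration(n); R=cv2.Rodrigues(np.array(c['rvec'],float))[0]; print(n,c['fx'],-R.T@np.array(c['tvec']).ravel(),R[2])
s=env.get_state();print(s['time'],s['tcp_pos'],s['orientation'],s['opening'],env.nose_length)
E
```

```text
pics
top 361.3344413863038 [ 0.45469838 -0.02025585  0.99639804] [ 0.07859312  0.00141798 -0.99690577]
side 360.9558208040844 [ 0.19810483 -0.64713235  0.83673901] [ 0.31332615  0.6119011  -0.7262257 ]
0.1 [0.26194785 0.62165767 0.30302957] [-9.70705830e-05  1.98051364e-01  9.80191301e-01 -8.13576443e-04] 0.08558170485361866 0.0726
```

View pics/top0.png

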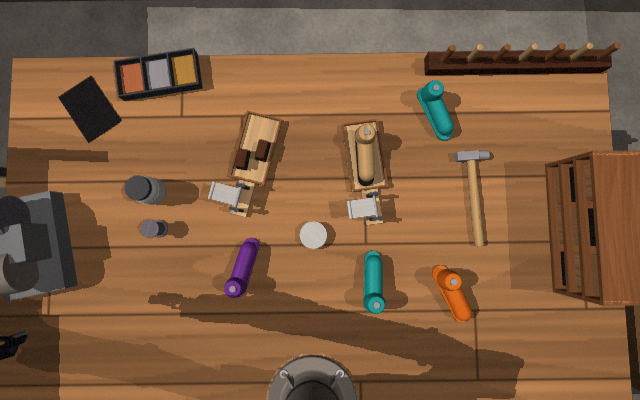

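View pics/side0.png

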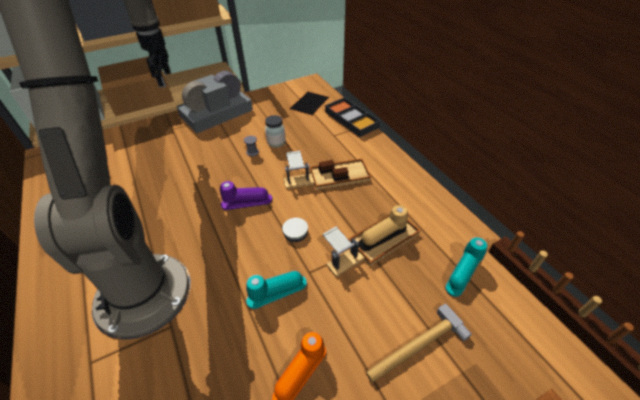

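Stand A is the right one: the top view shows the wooden last at about (366,150) and its paddle at about (362,208), lying to the left. Stand B, with the heel blocks, is on the left with its paddle at (225,193). A teal look-alike stands in front at (374,282). Next I measure stand A.

Run:
```python
import numpy as np, cv2
W=np.load('top0.npy'); im=cv2.imread('pics/top0.png')
np.set_printoptions(linewidth=250,suppress=True)
print('z mm cols 340..388/2, rows 180..230/2')
print((W[184:230:2,340:390:2,2]*1000).round())
x,y,z=W[...,0],W[...,1],W[...,2]
v,u=np.mgrid[:400,:640]
def rect(m,n):
    p=(W[m][:,:2]*1000).astype(np.float32); print(n,len(p),cv2.minAreaRect(p),np.median(W[m],0))
box=(u>335)&(u<395)&(v>115)&(v<230)
rect(box&(v<192)&(z>.006),'bed')
rect(box&(v>191)&(z>.055),'paddle')
p=W[box&(v>191)&(z>.058)]
A=np.c_[p[:,:2],np.ones(len(p))]; print('plane',np.linalg.lstsq(A,p[:,2],rcond=None)[0])
for n,b in dict(last=(352,380,122,186),teal=(360,388,245,315),tin=(298,330,218,250)).items():
    m=(u>b[0])&(u<b[1])&(v>b[2])&(v<b[3]); rect(m&(z>(.03 if n=='last' else .012)),n); print(np.nanmax(z[m]))
c=im[110:235,290:400]; cv2.imwrite('pics/c0.png',cv2.resize(c,None,fx=5,fy=5,interpolation=cv2.INTER_CUBIC)[:600])
```

```text
z mm cols 340..388/2, rows 180..230/2
[[-0. -4. -2. -0. -0. 10. 17. 11.  9. 12. 10. 18. 17. 17. 20. 21. 12. 11.  7. 11. 12. 11. 10. 18. -5.]
 [-0. -0. -2.  1. -1.  4. 18. 10. 10. 10.  6. 14. 12. 10. 12. 12. 10. 19. 19. 18. 18. 17. 19. 17.  0.]
 [-0. -3. -2. -0. -6. -1. 19. 11. 12. 10. 21. 21. 19. 18. 16. 22. 21. 12. 10. -2.  1. -1.  1. -2. -1.]
 [-2. -4. -2. -2. -1. -5. 17. 19. 17. 20.  9. 12. 11. 11. 11. 10. 10. 11. 11. -2.  1. -2. -3. -7. -0.]
 [-3. -2. -0.  2. -1. -0. -3.  2. -1. -0. -3. 12. 11.  9.  8.  7. 75. 70. 70. 73. -2.  1. -5.  2. -0.]
 [-1.  2.  0. -3. -0. -1. -1. -0. -3. -2. -2. 11.  9. 10. 62. 71. 71. 68. 69. 71. -1. -1.  1. nan -1.]
 [-2.  0. -2.  2. -4.  1. -4. -2.  0. -5. -3. 12. 10. 20. 49. 41. 66. 68.  8. 12. -4. -2. -5. -3.  1.]
 [ 0.  1. -5. -2. -4. -1. -2. -2. -0. -5.  1.  8. 14. 67. 69. 68. 65. 67. 11. 12.  2. -2. -2.  1. -0.]
 [-1. -0. -5. -4.  2. -4. 68. 68. 69. 69. 69. 72. 68. 68. 67. 66. 65. 65.  9.  7. -0.  1.  1.  0. -3.]
 [-2. -1. -3. -1. 72. 70. 70. 70. 71. 73. 71. 66. 67. 67. 67. 66. 63. 69. 65. 11. -3.  1. -1. -0. -2.]
 [ 1. -0.  1. -3. 73. 70. 68. 69
[... 1453 characters left out ...]
604]
paddle 614 ((505.0457458496094, -140.18540954589844), (74.55613708496094, 85.13641357421875), 8.487493515014648) [ 0.50516843 -0.14151787  0.06872339]
plane [-0.00206374  0.04953529  0.07680275]
last 940 ((650.4591064453125, -148.0758819580078), (140.8275146484375, 50.45489501953125), 1.119666576385498) [ 0.65508838 -0.1468228   0.06602872]
0.10230404318688296
teal 982 ((310.91766357421875, -165.8563995361328), (48.4409294128418, 143.10769653320312), 84.0892105102539) [ 0.30483974 -0.16225013  0.05399556]
0.0898514715094542
tin 591 ((437.9710693359375, -8.34231185913086), (69.80122375488281, 72.09436798095703), 89.32804107666016) [ 0.43702535 -0.00828328  0.02433989]
0.02963105360591979
```

View pics/c0.png

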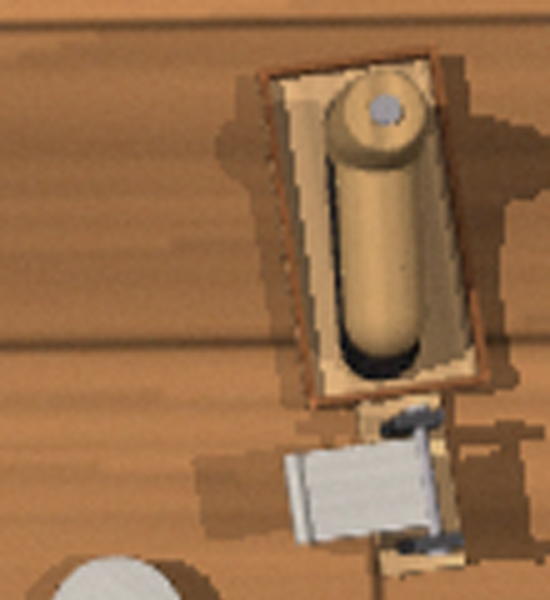

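```bash
cat > plan.py <<'E'
from h import *
from scipy.spatial.transform import Rotation as Ro
H=np.array([.505,-.1705]); YAW=.134; HZ=.065; hh=.012; XO=-.003
def pose(ty,tz,al,flip):
    """fingertip at stand coords (XO,ty,tz), tool slanted by al, jaws along the hinge"""
    d=np.array([0,-np.sin(al),-np.cos(al)]); y=np.array([flip,0,0.])
    Rz=Ro.from_euler('z',YAW).as_matrix()
    R=Rz@np.c_[np.cross(y,d),y,d]
    tip=Rz@[XO,ty,tz]+[*H,0]
    q=Ro.from_matrix(R).as_quat(scalar_first=True)
    return tip-R[:,2]*env.nose_length,q
def arc(th):
    al=np.radians(45)-np.radians(25)*max(0,th-np.pi/2)/(np.pi/2)
    r=.056-.004*min(1,th); n=np.array([-np.sin(th),np.cos(th)]); p=np.array([np.cos(al),-np.sin(al)])
    f=np.pi/4-th
    off=(hh+.005)/np.cos(f)+(.068-r)*np.tan(f) if f>0 else hh*abs(p@n)+.0025
    T=r*np.array([np.cos(th),np.sin(th)])-n*off
    return T[0],T[1]+HZ,al
A=np.radians(45)
PRE=[(.11,.20,A),(.11,.026,A),(.07,.026,A)]
ARC=[arc(t) for t in np.radians([2,20,40,60,80,100,120,140,160,178])]
E
python3 - <<'E'
from plan import *
np.set_printoptions(precision=3,suppress=True)
for fl in(1,-1):
    print(fl)
    for w in PRE+ARC:
        p,q=pose(*w,fl); j=kin.inverse_kinematics(p,q); print(np.round(w,3),p,j)
E
```

```text
1
[0.11  0.2   0.785] [ 0.48  -0.011  0.251] [-0.994  0.404  0.634  2.144  0.641  0.986 -0.689]
[0.11  0.026 0.785] [ 0.48  -0.011  0.077] [-0.943  0.799  0.589  2.188  0.6    0.608 -0.872]
[0.07  0.026 0.785] [ 0.486 -0.051  0.077] [-0.878  0.802  0.607  2.205  0.672  0.554 -0.878]
[0.057 0.032 0.785] [ 0.488 -0.064  0.084] [-0.856  0.788  0.613  2.21   0.697  0.55  -0.873]
[0.06  0.06  0.785] [ 0.487 -0.061  0.112] [-0.864  0.718  0.617  2.21   0.694  0.61  -0.836]
[0.053 0.085 0.785] [ 0.488 -0.068  0.136] [-0.856  0.657  0.625  2.21   0.706  0.654 -0.801]
[0.038 0.103 0.785] [ 0.49  -0.082  0.154] [-0.836  0.615  0.636  2.21   0.725  0.673 -0.77 ]
[0.021 0.114 0.785] [ 0.492 -0.099  0.165] [-0.811  0.591  0.649  2.21   0.746  0.674 -0.745]
[0.001 0.118 0.737] [ 0.495 -0.122  0.172] [-0.758  0.56   0.665  2.206  0.722  0.634 -0.655]
[-0.02   0.114  0.64 ] [ 0.499 -0.147  0.172] [-0.674  0.53   0.678  2.192  0.617  0.566 -0.472]
[-0.037  0.102  0.543] [ 0.502 -0.17   0.164] [-0.578  0.525  0.674  2.173  0.464  0.505 -0.257]
[-0.048  0.086  0.446] [ 0.504 -0.187  0.152] [-0.496  0.5
[... 672 characters left out ...]
6  2.179  1.009  0.946  2.074]
[0.038 0.103 0.785] [ 0.49  -0.082  0.154] [-0.344  0.512  0.012  2.179  1.007  0.953  2.123]
[0.021 0.114 0.785] [ 0.492 -0.099  0.165] [-0.32   0.489  0.025  2.179  1.015  0.947  2.161]
[0.001 0.118 0.737] [ 0.495 -0.122  0.172] [-0.279  0.461  0.058  2.176  0.995  0.886  2.246]
[-0.02   0.114  0.64 ] [ 0.499 -0.147  0.172] [-0.222  0.435  0.103  2.164  0.923  0.782  2.395]
[-0.037  0.102  0.543] [ 0.502 -0.17   0.164] [-0.16   0.435  0.139  2.147  0.824  0.683  2.557]
[-0.048  0.086  0.446] [ 0.504 -0.187  0.152] [-0.094  0.448  0.155  2.126  0.693  0.605  2.736]
[-0.052  0.073  0.359] [ 0.506 -0.197  0.141] [-0.021  0.462  0.14   2.104  0.557  0.564  2.905]
```

Run:
```python
from plan import *
env.grip(0.0,20)
env.reach(*pose(*PRE[0],1))
s=env.get_state(); print(s['time'],s['tcp_pos'],s['opening'],s['force'])
env.movel(pose(*PRE[1],1)[0],velocity=.12,stop_force=8)
s=env.get_state(); print(s['time'],s['tcp_pos'],s['force'])
im,W=cloud('side'); im2,W2=cloud('top')
cv2.imwrite('pics/s1.png',np.hstack([cv2.resize(im[140:320,230:440],None,fx=2,fy=2),cv2.resize(im2[140:320,280:460],None,fx=2,fy=2)]))
```

```text
3.375 [ 0.48085936 -0.01010906  0.25132475] 0.00014461090848179957 [-0.26106216  0.27744503 -0.62816641]
4.975 [ 0.48068787 -0.01100273  0.07777402] [0.73947947 0.43074043 0.24864739]
```

View pics/s1.png

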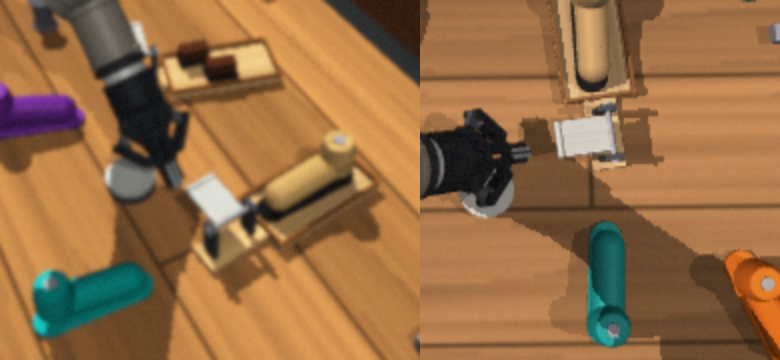

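The fingertip, at (525,152) in the right half, is in line with the paddle edge at (559,140). The tin, partly hidden under the gripper body, looks untouched and the force on the tool is about zero. Now I push the paddle up and over to θ≈100°, and look.

Run:
```python
from plan import *
for w in [PRE[2]]+ARC[:6]:
    p,q=pose(*w,1)
    st=env.movel(p,velocity=.06,rot=q,stop_force=12)
    s=env.get_state(); print(round(s['time'],2),st,np.round(s['tcp_pos']-p,4),np.round(s['force'],1))
    if st: break
im,W=cloud('side'); im2,W2=cloud('top')
cv2.imwrite('pics/s2.png',np.hstack([cv2.resize(im[140:320,230:440],None,fx=2,fy=2),cv2.resize(im2[140:320,280:460],None,fx=2,fy=2)]))
```

```text
5.89 False [ 0.0001  0.0002 -0.0001] [-0.5 -0.5 -0.2]
6.28 False [-0.     -0.0004  0.0003] [-0.4 -0.3 -0.9]
6.9 False [0.0001 0.0001 0.0003] [-0.8 -0.2  0.5]
7.48 False [ 0.     -0.0001  0.0003] [0.1 0.3 0.1]
8.02 False [ 0.     -0.0003  0.0003] [-0.   0.4 -0.2]
8.51 False [-0.0001 -0.0005  0.0002] [0.3 0.1 0.4]
9.06 False [-0.0001 -0.0001  0.    ] [0.8 0.4 0.6]
```

View pics/s2.png

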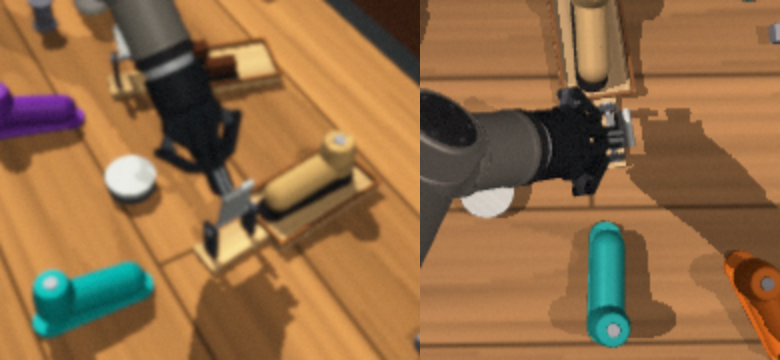

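The paddle now stands just past upright, with the tip behind it at (230,200) in the left half, and nothing is disturbed. I carry on over and press it down.

Run:
```python
from plan import *
for w in ARC[6:]:
    p,q=pose(*w,1)
    st=env.movel(p,velocity=.06,rot=q,stop_force=12)
    s=env.get_state(); print(round(s['time'],2),st,np.round(s['tcp_pos']-p,4),np.round(s['force'],1))
    if st: break
p=s['tcp_pos']
st=env.movel(p-[0,0,.02],velocity=.02,stop_force=10)
s=env.get_state(); print(round(s['time'],2),st,np.round(s['tcp_pos']-p,4),np.round(s['force'],1))
env.movel(s['tcp_pos']+[0,0,.12],velocity=.12)
env.movel(env.get_state()['tcp_pos']+[-.06,.12,.1],velocity=.15)
print(env.get_state()['time'],env.get_state()['force'])
im,W=cloud('side'); im2,W2=cloud('top'); np.save('side3.npy',W); np.save('top3.npy',W2)
cv2.imwrite('pics/s3.png',np.hstack([cv2.resize(im[140:320,230:440],None,fx=2,fy=2),cv2.resize(im2[110:290,280:460],None,fx=2,fy=2)]))
```

```text
9.74 False [-0.0001  0.0002 -0.0001] [-0.2 -0.3 -0.9]
10.3 False [-0.0001  0.0004 -0.0002] [ 0.6 -0.1 -0. ]
10.79 False [-0.0001  0.0004 -0.0001] [-0.6  0.4  0.3]
11.18 False [-0.0001  0.0003 -0.0001] [-0.   0.  -0.7]
11.61 True [ 0.0004  0.0004 -0.0032] [-2.3  3.3 11.3]
14.0333 [-0.60193968 -1.227571   -0.13476246]
```

View pics/s3.png

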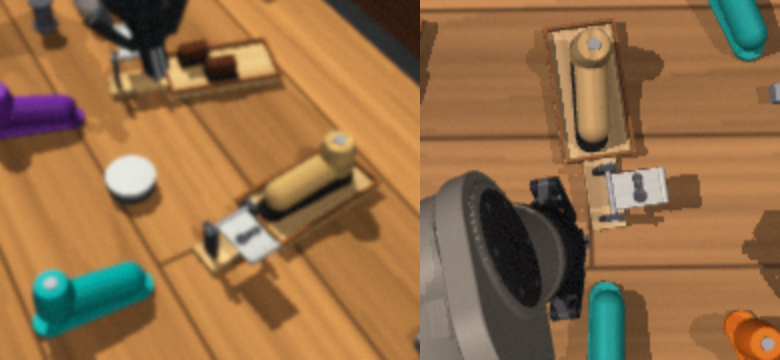

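The paddle lies to the right with its emblem up, at (640,188) in the right half. Next I check that it is level and that nothing else has moved.

Run:
```python
import numpy as np,cv2
T0,T3,S0,S3=[np.load(f+'.npy') for f in('top0','top3','side0','side3')]
v,u=np.mgrid[:400,:640]
# paddle plate px: top image x=280+c/2, y=110+r/2
m=(u>588-0-0)&False
m=(u>376)&(u<407+4)&(v>196)&(v<212)&(T3[...,2]>.05)
p=T3[m]; print(len(p),np.median(p,0))
s=(p[:,:2]-[.505,-.1705])@[np.sin(.134),-np.cos(.134)]
print('z vs dist from hinge',np.polyfit(s,p[:,2],1),s.min(),s.max())
for n,b in dict(last=(345,386,120,188)).items():
    k=(u>b[0])&(u<b[1])&(v>b[2])&(v<b[3])
    d=np.abs(T3[k]-T0[k])[:,2]; print(n,np.nanmean(d>.012),np.nanmedian(d))
for n,b in dict(last=(360,410,205,250),tin=(280,312,215,245),stB=(315,370,158,190),teal=(243,308,268,308)).items():
    k=(u>b[0])&(u<b[1])&(v>b[2])&(v<b[3])
    d=np.linalg.norm(S3[k]-S0[k],axis=1); print(n,np.nanmean(d>.015),np.nanmedian(d))
```

```text
396 [ 0.51422101 -0.20773124  0.06650164]
z vs dist from hinge [0.01629308 0.06585996] 0.002127839962156886 0.07297394400010679
last 0.0 0.0016278640941410627
last 0.0 0.0017865477261710231
tin 0.0 0.0017974472895291994
stB 0.0 0.0023754045637608525
teal 0.0 0.0016191486864108528
```

```bash
python3 -c "
from cell import env,job
job.job_done(); s=env.get_state(); print(s['time'],s['tcp_pos'],s['force'])"
```

```text
the job is handed in; nothing more can be done
the job is handed in; nothing more can be done
```

I turned the paddle on stand A (the right-hand stand, holding the wooden last) over from left to right. I pressed it down level with its emblem up, backed the arm off, and handed the job in at about 14 s of the 38 s allowed.

- **Pressing down:** the fingertip met a firm stop at about 11 N, which fits the end stop. All other forces I read at the ends of moves were under about 2 N.
- **Paddle level:** the last depth picture puts the plate at about 66.5 mm, sloping by 0.016 rad. I took that as within measurement noise. The emblem shows face up.
- **Nothing else moved:** the last, the wax tin, stand B's bed with its heel blocks and the nearest teal look-alike show no change between the first and last depth pictures.
- **Not fully checked:** stand B's paddle was partly hidden by the arm in the last pictures, so I did not measure it afterwards. My approach path stayed well above it, and I felt no contact.

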